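Hold the self-closing cookie bin open at 60 degrees

ROBOT

A 7-joint arm with a two-finger parallel gripper is mounted at the origin on a cart in front of the work surface, level with it; the furniture and walls round the work are solid. World frame = base frame: x ahead of the robot, y to its left, z up, the work surface at z = 0. Lengths are in m, angles in rad, forces in N, time in s.
With the tool pointing down it reaches from about 0.4 to 0.85 m from the base axis. Payload 10.4 kg.
Tool frame: the origin (TCP) lies midway between the tips of the shut fingers; the grasp point (between the pads) lies 19 mm behind it (manip.tcp_to_grasp is the distance from the TCP to the grasp point, in m); x points along the fingers, y is the direction in which the jaws open and shut, and the axes are right-handed (so a half turn about x gives the same grasp; the last joint's range is limited). The gripper opens to 85 mm and grips with 20 to 120 N. Pads are 22 mm wide; open, the fingers measure 114 mm over their backs; the gripper's body (76 mm by 85 mm) begins 54 mm behind the grasp point. The pads swing forward as they close: fully open they stand 13 mm farther back than shut.
Start: joints at [-1.25, 0.332, -0.065, 1.46, 0.022, 1.35, -0.088], TCP at [0.211, 0.588, 0.231] pointing down, gripper open.
Joint ranges: [-2.6, 2.6], [-0.5, 2.12], [-1.47, 1.34], [0.16, 2.42], [-1.27, 4.41], [0.06, 2.06], [-2.6, 2.6]. Speed limits (rad/s): [2.22, 2.22, 2.79, 2.79, 3.14, 3.14, 3.14].

INTERFACE

Orientations are given as a unit quaternion [x, y, z, w].
In Python, from workcell import monitor, viewer, manip gives the robot as it stands. The module is installed in compiled form; this text tells all that it offers.
- The arm moves only by the tool send_rows, never from a script. Its arguments are lists of equal length, an entry for each row: "grip": the closure in counts, from 0 (fully open) to 255 (shut); "offset": the shift along the tool's x, y, z in mm, a list of three; "twist": the turn about the tool's x in degrees. In form: {"grip": [grip, ...], "offset": [[tx, ty, tz], ...], "twist": [twist, ...]}. A call has exactly 5 rows; each row is the pose to reach, as a shift and turn from the pose commanded when the call began, along the tool's axes at that moment; what a row does not reach only later rows make up. A row lasts 1/12 s, in which the tool goes at most 41.7 mm and 7.16 degrees, less where a joint would pass 70% of its speed; a pose out of reach is approached as far as the arm can. A call with a gripper value outside its range is refused whole. The fingers move at their own pace and stop on an object; "newtons" is the grip in N (left out, the last holds). Time passes only in rows, so rows that repeat a pose let the fingers close, or fill a call up. It gives the time, the measured TCP pose, the force and the opening at its end, in the units of the state.
- monitor.get_obs(): the state, without advancing time (a new reading comes with each control period).
- viewer.camera(name): name is "scene" or "top" or "wrist"; returns (picture, depth): 384x512x3 uint8, blue, green, red; 384x512 float32, m along the optical axis (not along the pixel's ray), 0 where there is no reading.
- viewer.camera_model(name): a dict with "camera_matrix" (3x3 intrinsics, pixels), "R" (3x3) and "t" (3): a world point X has camera coordinates R X + t; the wrist camera has in their place "mount" (4x4, takes a point from camera to tool coordinates, whose origin is the TCP and whose axes are the tool frame's). Camera axes: x right, y down, z forward; pixel columns grow to the right and rows downward; lengths in m; the calibration is good to about 2 mm. A picture is of the moment at which its call begins: read the wrist's pose just before it. camera_model takes no time and is no camera call.
- manip.hand_in(): hands the job in, once; it reports no verdict.
Trained networks look in the newest picture that a camera, given by its name, has taken for a name from the list of things; names that differ only in an ending like _2 or _b are one class to them, and where a whole thing is asked for, a point or a joint stands for the part that bears it (a point fixed in the world has none). Each returns a list of dicts, best first, with "score" (0 to 1); they miss things now and then, are a little off and sometimes report something else, mostly with a low value. They report only what shows in the picture. A call takes as long as a camera call. They do not tell look-alikes from the thing itself.
- viewer.recognise(target, camera): "box" ([left, top, width, height] in pixels, round what is visible of it).
- viewer.regions_of(target, camera): "region" (384x512 bool, what is visible of it) and "box" ([left, top, width, height] in pixels, round what is visible of it).
- viewer.spot_point(target, camera): "position" ([column, row] in pixels: a listed point, or the origin of a listed thing).
The state is a dict: "clock": time; "joint_pos": joint angles; "joint_velocities": joint speeds; "tau": joint torques, N m; "position": TCP position; "ee_rot": TCP orientation; "ft_force": force on the tool from outside, world axes, zero at the start; "torque": the same for the moment, N m; "grip_width": opening from 0.0 (shut) to 1.0 (fully open).
Only numpy, scipy, OpenCV 4.12 (cv2) and the standard library are available. Lean on these libraries where they do the work, as an engineer would, in place of code of your own. Each camera call takes 0.05 s, during which the arm holds its last target.

TASK

I am about to weigh out broken cookies. Lift the measuring cup off the lid of the cookie bin and stand it upright on the red plate of the kitchen scale, keeping it upright on the way; then raise the lid, which has a white bar for a handle, to the red 60-degree mark on the quadrant. The lid springs shut by itself, so finish while still holding it there in the fingers, at rest, and leave everything else where it stands.

Things in the scene. Friction and masses are not known exactly. Their poses are not given: they have to be found in the camera images.
- cup_mid (a point): centre, half-way up, of the loose white open measuring cup that stands upright on the lid at the start: 40 mm high, 55 mm across its rim, narrower at the foot; its z axis points out of its mouth. Its foot is 20 mm below this point. Light (under 0.1 kg)
- scale_plate (a point): centre of the top face of the kitchen scale's red square plate (124 x 124 mm, sides along this point's x and y axes, z up). The plate top is 37 mm above the table; the white scale (133 x 206 x 37 mm, 0.42 kg) stands loose on the table and its body with two keys and a display goes on to the -y side of the plate
- bin: fixed cookie bin: white tub 174 x 242 x 70 mm with a hinged clear, blue-framed lid. Origin under its centre on the table; x axis level from handle side to hinge side, y along the hinge, z up. A fixed white quadrant plate stands upright beside the lid (at y = -131 mm, 110 mm radius about the hinge), black ticks every 15 degrees, broad red tick at 60. Shut lid's upper face: 79 mm above the table
- lid_hinge (a point): middle of the hinge line of the lid, fixed on the bin at its far upper edge, 88 mm along the bin's +x axis from its origin and 80 mm above the table; the hinge line runs along the bin's y axis
- lid_bar (a point): middle of the lid's white round handle bar: 12 mm thick, 116 mm long, parallel to the hinge and 220 mm from it, on two blue arms (55 mm either side) 40 mm ahead of the lid's free edge. Lid shut: level with the hinge, 80 mm above the table, on the robot's side, space all round. Can be pinched from above, fingers closing across it, and turns between the pads as the lid swings
- lid (a joint): opening angle of the lid in rad: 0 shut and level, growing as the bar rises and swings over towards the hinge; the 60-degree mark is 1.047; stop at 1.75. A spring and its weight (0.2 kg) pull it shut at every angle: 1.5 to 3 N at the bar
- scale: the kitchen scale described under scale_plate; origin at the centre of its underside
- cup: the measuring cup described under cup_mid; origin at the centre of its foot
- timer: bystander: round white kitchen timer, 66 mm across, 38 mm high; origin under its centre
- label_roll: bystander: white paper roll with brown core, 70 x 77 mm, 28 mm high; origin under its centre
- marker: bystander: white and blue marker pen lying on the table, 135 mm long, 16 mm high; origin under its centre
Things that resemble listed ones, but are neither listed nor needed, are in the scene too. Leave any green or yellow look-alike of the cup alone.

How it is judged:
By the outcome, as a careful person would: the job done as asked, in the order asked, and still so for the second after the job is handed in, while the arm keeps its last pose, push and grip.
It also fails if it takes over 56 s, if anything falls off the work surface, if the arm or the gripper's body presses on something with over 40 N, if the wrist force passes 120 N, or if a joint passes its speed limit or range.

## Working session

There is one attempt and no reset: what is moved stays moved. The work goes in short steps, Python scripts to look and compute and a tool call to move; the robot and the scene stay as the last step left them, time stands still between calls to the robot, and variables do not carry over. Pictures are saved under pics/ and viewed, and the job is handed in when it is done.

Besides the shell and the picture viewer there is one more tool, called by a JSON object that holds its "api" and its "payload", one argument or row to a line. send_rows: Moves the arm, as the interface text tells. Its arguments: {"type":"object","properties":{"grip":{"type":"array","items":{"type":"number"}},"offset":{"type":"array","items":{"type":"array","items":{"type":"number"}}},"twist":{"type":"array","items":{"type":"number"}},"newtons":{"type":"number"}},"required":["grip","offset","twist"]}

```bash
mkdir -p pics; cat > h.py <<'E'
import numpy as np, cv2
from workcell import monitor, viewer, manip
from scipy.spatial.transform import Rotation as R
def snap(n,f):
    o=monitor.get_obs(); im,d=viewer.camera(n); cv2.imwrite('pics/'+f,im); np.savez('pics/'+f[:-4]+'.npz',im=im,d=d,p=o['position'],q=o['ee_rot']); return im,d,o
def cam(n,o=None):
    m=viewer.camera_model(n); K=np.array(m['camera_matrix'])
    if n=='wrist':
        M=np.array(m['mount']); T=np.eye(4); T[:3,:3]=R.from_quat(o['ee_rot']).as_matrix(); T[:3,3]=o['position']
        W=T@M
    else:
        W=np.eye(4); W[:3,:3]=np.array(m['R']).T; W[:3,3]=-W[:3,:3]@np.array(m['t']).ravel()
    return K,W
def px3(u,v,z,K,W):
    c=np.linalg.inv(K)@np.array([u,v,1.])*z
    return W[:3,:3]@c+W[:3,3]
def plane(u,v,h,K,W):
    r=W[:3,:3]@(np.linalg.inv(K)@np.array([u,v,1.])); return W[:3,3]+r*(h-W[2,3])/r[2]
def cloud(d,K,W):
    v,u=np.mgrid[:d.shape[0],:d.shape[1]]
    c=np.stack([u,v,np.ones_like(u)],-1)@np.linalg.inv(K).T*d[...,None]
    return c@W[:3,:3].T+W[:3,3]
def proj(X,K,W):
    c=W[:3,:3].T@(np.asarray(X)-W[:3,3]); p=K@c; return p[:2]/p[2]
E
python3 - <<'E'
from h import *
for n in ['top','scene']:
    im,d,o=snap(n,n+'0.png'); K,W=cam(n); print(n,W[:3,3].round(2))
    for t in ['cup_mid','scale_plate','bin','lid_hinge','lid_bar','timer']:
        for r in viewer.spot_point(t,n)[:4]:
            u,v=r['position']; z=d[int(np.clip(v,0,383)),int(np.clip(u,0,511))]
            print(t,round(r['score'],2),np.round([u,v]),px3(u,v,z,K,W).round(3))
print(monitor.get_obs())
E
```

```text
top [0.43 0.05 1.17]
cup_mid 0.88 [316. 174.] [ 0.619 -0.112  0.023]
cup_mid 0.75 [169. 205.] [ 0.537  0.303 -0.   ]
cup_mid 0.53 [242. 180.] [0.596 0.094 0.08 ]
scale_plate 0.72 [354. 231.] [ 0.46  -0.211  0.031]
bin 0.83 [242. 183.] [0.587 0.094 0.078]
lid_hinge 0.6 [241. 144.] [0.693 0.097 0.081]
lid_bar 0.93 [242. 221.] [0.492 0.094 0.002]
timer 0.88 [138. 237.] [0.446 0.377 0.037]
timer 0.6 [177. 266.] [0.367 0.277 0.002]
timer 0.17 [236. 221.] [0.491 0.111 0.002]
scene [-0.47 -1.01  0.87]
cup_mid 0.62 [300. 207.] [ 0.626 -0.079  0.014]
cup_mid 0.48 [179. 182.] [0.45  0.367 0.02 ]
cup_mid 0.45 [252. 172.] [0.568 0.092 0.11 ]
scale_plate 0.64 [299. 236.] [ 0.474 -0.206  0.031]
bin 0.69 [260. 198.] [0.536 0.024 0.049]
lid_hinge 0.97 [277. 166.] [ 0.833  0.222 -0.002]
lid_bar 0.7 [234. 190.] [0.474 0.082 0.08 ]
timer 0.7 [177. 183.] [0.438 0.366 0.021]
{'clock': 0.7, 'joint_pos': array([-1.24959156,  0.33219123, -0.0646748 ,  1.46009147,  0.02156009,
        1.34990467, -0.08851497]), 'joint_velocities': array([ 9.29007886e-05, -9.73665195e-05, -4.41947555e-04, -4.36499384e-04,
       -9.59645871e-04, -8.91194601e-04, -1.46688950e-03]), 'tau': array([-5.09177644e-04, -6.25099182e+01,  4.91805933e-02, -3.91783834e+01,
        1.66540453e-02,  1.70413008e-03,  3.92534321e-05]), 'position': array([0.2106619 , 0.58845134, 0.23134701]), 'ee_rot': array([ 0.12100746,  0.69669388, -0.12093466,  0.6966704 ]), 'ft_force': array([ 0.64680486, -0.4529059 , -0.35014192]), 'torque': array([-0.03855066,  0.03418588,  0.03665962]), 'grip_width': 1.0015347863999116}
```

```bash
python3 - <<'E'
import cv2
im=cv2.imread('pics/top0.png'); cv2.imwrite('pics/top0b.png',cv2.resize(im[120:310,90:410],(800,475),interpolation=cv2.INTER_CUBIC))
im=cv2.imread('pics/scene0.png'); cv2.imwrite('pics/scene0b.png',cv2.resize(im[120:300,130:370],(800,600),interpolation=cv2.INTER_CUBIC))
E
```

```text
(no output)
```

View pics/top0b.png

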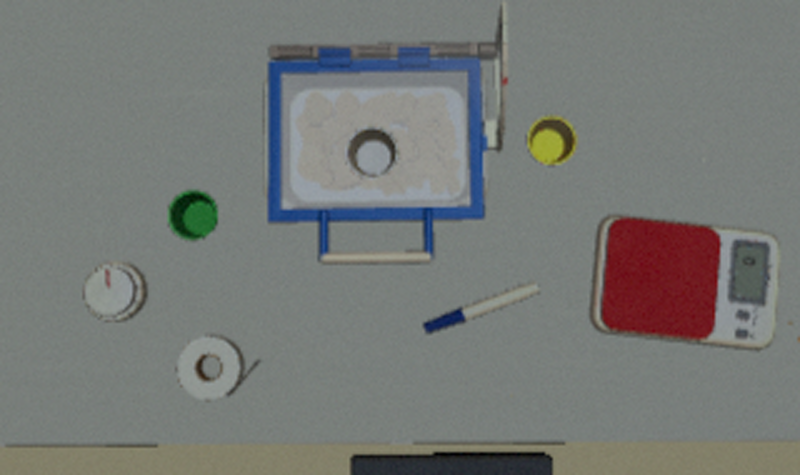

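View pics/scene0b.png

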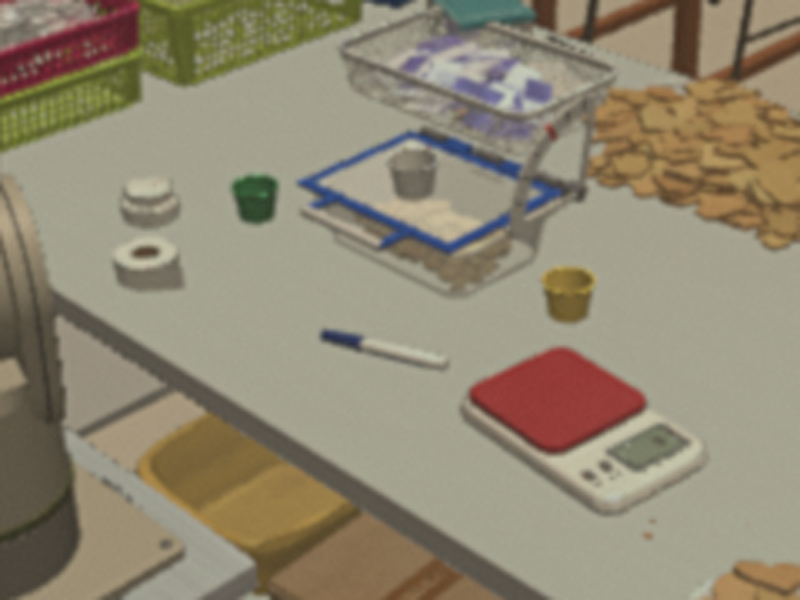

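View pics/top0.png

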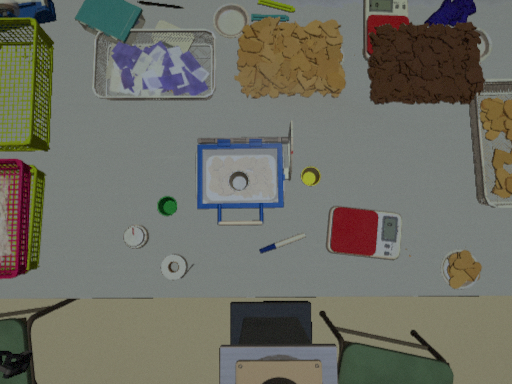

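Candidates for the cup in the top picture: white cup on the lid (238,181), green cup (167,205), yellow cup (310,176), and a far white bowl (231,20). I choose the white one on the lid. Next I measure it.

```bash
python3 - <<'E'
from h import *
z=np.load('pics/top0.npz'); im,d=z['im'],z['d']; K,W=cam('top'); P=cloud(d,K,W)
hsv=cv2.cvtColor(im,cv2.COLOR_BGR2HSV)
# plate
m=((hsv[...,0]<8)|(hsv[...,0]>172))&(hsv[...,1]>130); m[:,:320]=0;m[:,:][:200]=0;m[270:]=0;m[:,410:]=0
c,(w,h),a=cv2.minAreaRect(np.argwhere(m)[:,::-1].astype(np.float32)); box=cv2.boxPoints((c,(w,h),a))
B=np.array([plane(*p,.037,K,W) for p in box]); print('plate',plane(*c,.037,K,W).round(4),w,h); print(B.round(4)); 
print('sides',np.linalg.norm(B-np.roll(B,1,0),axis=1).round(3), 'zmed',np.median(P[m][:,2]))
# lid blue frame
m=(hsv[...,0]>100)&(hsv[...,0]<125)&(hsv[...,1]>130); m[:135]=0;m[210:]=0;m[:,:190]=0;m[:,290:]=0
cc=np.argwhere(m)[:,::-1].astype(np.float32); c,s,a=cv2.minAreaRect(cc); box=cv2.boxPoints((c,s,a))
B=np.array([plane(*p,.079,K,W) for p in box]);print('lid',plane(*c,.079,K,W).round(4));print(B.round(4),np.linalg.norm(B-np.roll(B,1,0),axis=1).round(3))
# cup: depth above .085 near
for nm,lo,hi in [('cup',.1,.14)]:
    m=(P[...,2]>lo)&(P[...,2]<hi)&(abs(P[...,0]-.59)<.06)&(abs(P[...,1]-.094)<.06)
    print(nm,m.sum(),P[m].mean(0),P[m].min(0),P[m].max(0))
# bar
m=(P[...,2]>.06)&(P[...,2]<.1)&(P[...,0]<.51)&(P[...,0]>.45)&(abs(P[...,1]-.094)<.08); 
print('bar',m.sum(),P[m].mean(0),P[m].min(0),P[m].max(0))
g=im[205:232,205:275]; cv2.imwrite('pics/c.png',np.vstack([cv2.resize(g,(700,270)),cv2.resize(im[160:205,205:275],(700,320)) ]))
E
```

```text
plate [ 0.4608 -0.2103  0.037 ] 45.0751838684082 45.174686431884766
[[ 0.4066 -0.1419  0.037 ]
 [ 0.5285 -0.1572  0.037 ]
 [ 0.5156 -0.2796  0.037 ]
 [ 0.3941 -0.2627  0.037 ]]
sides [0.121 0.123 0.123 0.123] zmed 0.03274632561005486
lid [0.6114 0.0971 0.079 ]
[[ 0.5185  0.2114  0.079 ]
 [ 0.7071  0.214   0.079 ]
 [ 0.7063 -0.0198  0.079 ]
 [ 0.5176 -0.0175  0.079 ]] [0.229 0.189 0.234 0.189]
cup 142 [0.59149677 0.10352075 0.11334315] [0.56048366 0.07622919 0.10063278] [0.61348939 0.12780449 0.12185543]
bar 271 [0.48525856 0.0976605  0.08311313] [0.47584222 0.04046028 0.07660722] [0.50978456 0.15605977 0.08949044]
```

View pics/c.png

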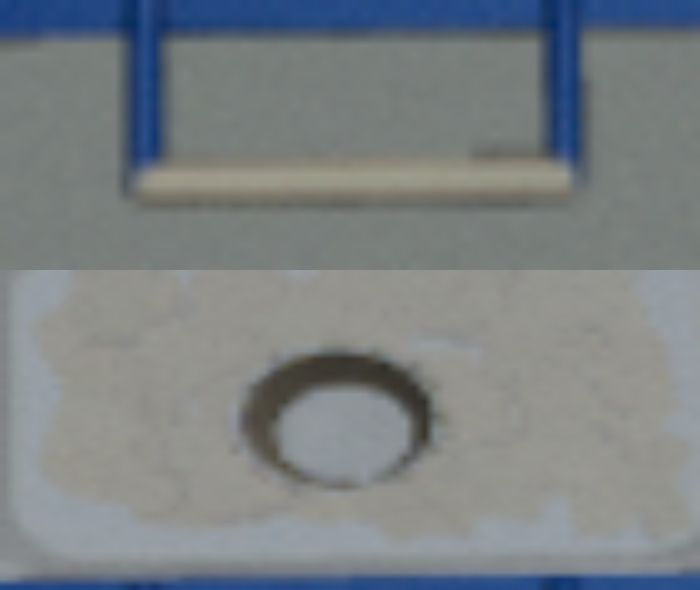

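```bash
python3 - <<'E'
from h import *
K,W=cam('top')
print('cup',plane(238.6,181.1,.119,K,W), plane(229,181,.119,K,W),plane(248.2,181,.119,K,W),plane(238.6,171.2,.119,K,W),plane(238.6,190.9,.119,K,W))
print('bar',plane(240.25,223.2,.08,K,W),plane(218.2,223.2,.08,K,W),plane(262.3,223,.08,K,W))
K2,W2=cam('scene')
z=np.load('pics/scene0.npz'); im=z['im'].copy()
for X in [(.592,.100,.119),(.592,.1,.079),(.487,.096,.08),(.461,-.2103,.037)]:
    p=proj(X,K2,W2); print(p.round(1)); cv2.circle(im,tuple(np.round(p).astype(int)),1,(0,255,255),-1)
cv2.imwrite('pics/s1.png',cv2.resize(im[130:280,200:340],(700,600)))
o=monitor.get_obs(); print(R.from_quat(o['ee_rot']).as_matrix().round(3))
print(R.from_quat(o['ee_rot']).as_euler('xyz'))
E
```

```text
cup [0.5862637  0.10026177 0.119     ] [0.58662076 0.12479612 0.119     ] [0.58642349 0.07572493 0.119     ] [0.61192218 0.10029848 0.119     ] [0.56101174 0.10022564 0.119     ]
bar [0.4806987  0.09756232 0.08      ] [0.48094742 0.1552907  0.08      ] [0.48097302 0.03981385 0.08      ]
[255.2 167. ]
[255.5 177.2]
[234.3 187.7]
[297.5 236.6]
[[-0.     0.337  0.941]
 [ 0.     0.941 -0.337]
 [-1.     0.    -0.   ]]
[2.05472782 1.57068814 1.71087858]
```

View pics/s1.png

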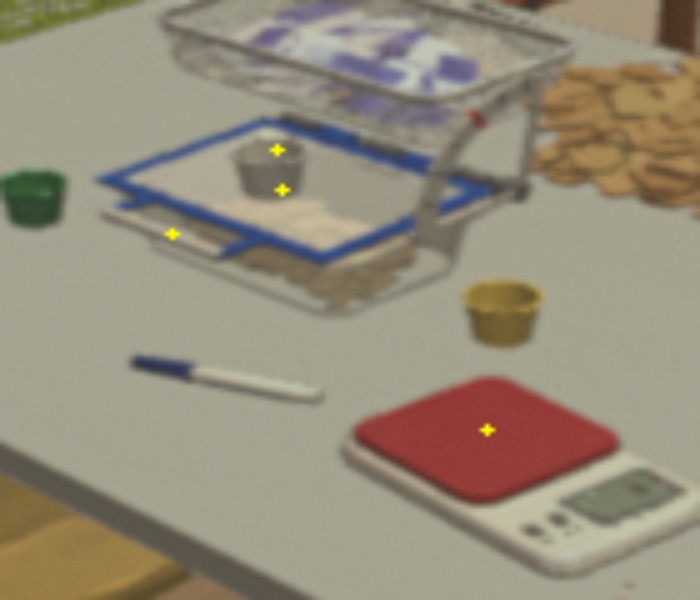

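{"api": "send_rows", "payload": {
  "grip": [0,0,0,0,0],
  "offset": [
    [0,-22,34],
    [0,-44,68],
    [0,-66,102],
    [0,-88,136],
    [0,-110,170]
  ],
  "twist": [0,0,0,0,0],
  "newtons": 25
}}

```text
clock: 1.12
position: [0.3345, 0.4259, 0.2315]
ee_rot: [0.121, 0.697, -0.121, 0.697]
ft_force: [1.1, -0.0, 0.9]
grip_width: 1.004
```

{"api": "send_rows", "payload": {
  "grip": [0,0,0,0,0],
  "offset": [
    [0,-22,34],
    [0,-44,68],
    [0,-66,102],
    [0,-88,136],
    [0,-110,170]
  ],
  "twist": [7,14,21,28,35]
}}

```text
clock: 1.53
position: [0.4575, 0.265, 0.2317]
ee_rot: [0.327, 0.627, -0.326, 0.627]
ft_force: [0.7, 0.0, 0.7]
grip_width: 0.999
```

```bash
cat >> h.py <<'E'
def need(tgt,yaw=None):
    o=monitor.get_obs(); M=R.from_quat(o['ee_rot']).as_matrix()
    off=M.T@(np.array(tgt)-o['position'])*1000
    tw=np.degrees(np.arctan2(M[1,1],M[0,1]))
    print('t',round(o['clock'],2),'pos',o['position'].round(4),'F',o['ft_force'].round(1),'w',round(o['grip_width'],3),'off',off.round(1),'yaw of y',round(tw,2),'tiltdown',M[2,0].round(4))
E
python3 -c "
from h import *
need((.587,.100,.231))"
```

```text
t 1.53 pos [0.4575 0.265  0.2317] F [0.7 0.  0.7] w 0.999 off [  0.6  11.6 209.4] yaw of y 34.96 tiltdown -1.0
```

{"api": "send_rows", "payload": {
  "grip": [0,0,0,0,0],
  "offset": [
    [0,2,41],
    [0,5,82],
    [0,7,123],
    [0,9,164],
    [0,11,205]
  ],
  "twist": [7,14,21,28,35]
}}

```text
clock: 1.95
position: [0.585, 0.1041, 0.2317]
ee_rot: [0.5, 0.5, -0.5, 0.5]
ft_force: [0.1, 0.7, -0.0]
grip_width: 1.004
```

```bash
python3 -c "
from h import *
need((.587,.100,.231))
im,d,o=snap('wrist','w1.png')
K,W=cam('wrist',o)
print(W)
for X in [(.587,.1,.119),(.481,.0975,.08)]: print(proj(X,K,W))
for t in ['cup_mid','lid_bar']:
  for r in viewer.spot_point(t,'wrist'): print(t,r, plane(*r['position'],.099 if t=='cup_mid' else .08,K,W))
need((.587,.100,.231))
"
```

```text
t 1.95 pos [0.585  0.1041 0.2317] F [ 0.1  0.7 -0. ] w 1.004 off [0.7 2.  4.1] yaw of y -0.02 tiltdown -1.0
[[ 9.99999968e-01  1.17647833e-04  2.26037055e-04  5.83842234e-01]
 [ 1.82303923e-04 -9.50072871e-01 -3.12028055e-01  1.83893434e-01]
 [ 1.78042249e-04  3.12028086e-01 -9.50072861e-01  3.74561538e-01]
 [ 0.00000000e+00  0.00000000e+00  0.00000000e+00  1.00000000e+00]]
[259.50492146 193.34828635]
[165.5418615  184.69623918]
cup_mid {'position': [260.2, 185.1], 'score': 0.73} [0.58794939 0.10263974 0.099     ]
cup_mid {'position': [271.4, 288.4], 'score': 0.73} [ 0.60210289 -0.0276614   0.099     ]
lid_bar {'position': [165.7, 182.1], 'score': 0.86} [0.48149763 0.10055388 0.08      ]
t 2.1 pos [0.5854 0.1018 0.2312] F [ 0.9  1.1 -0.6] w 0.999 off [0.2 1.6 1.8] yaw of y -0.1 tiltdown -1.0
```

View pics/w1.png

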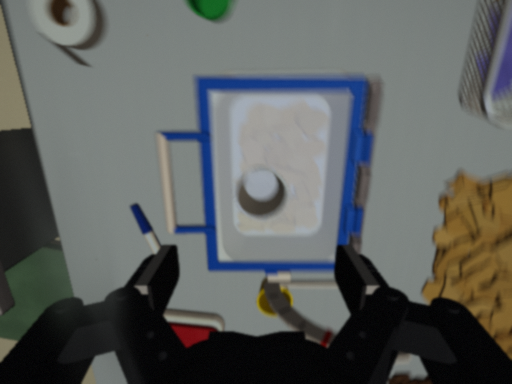

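The wrist view shows the white cup's rim around (261,191) and the bar at (166,183). Both agree with the top camera within about 2 mm, but the arm was still settling, so I take one settled check.

```bash
python3 -c "
from h import *
im,d,o=snap('wrist','w2.png')
K,W=cam('wrist',o)
im=im.copy()
for X in [(.587,.1,.119),(.481,.0975,.08)]:
  p=proj(X,K,W);print(p)
  if X[2]>.1:
    q=np.array([proj((X[0]+.0275*np.cos(a),X[1]+.0275*np.sin(a),.119),K,W) for a in np.linspace(0,6.283,60)])
    Z=cv2.resize(im[130:250,140:320],(800,533),interpolation=cv2.INTER_CUBIC)
    for u,v in q: cv2.circle(Z,(int((u-140+.5)*4.444),int((v-130+.5)*4.444)),1,(0,0,255),-1)
for t in ['cup_mid','lid_bar']:
  r=viewer.spot_point(t,'wrist')[0]; print(t,r, plane(*r['position'],.099 if t=='cup_mid' else .08,K,W))
for h in (.036,):
  for X in [(.481,.0395,.08),(.481,.1555,.08)]:
    u,v=proj(X,K,W); cv2.circle(Z,(int((u-140+.5)*4.444),int((v-130+.5)*4.444)),2,(0,0,255),-1)
cv2.imwrite('pics/w2c.png',Z)
need((.587,.100,.231))
"
```

```text
[259.18223875 191.14072016]
[164.90953635 182.77214434]
cup_mid {'position': [256.8, 187.6], 'score': 0.68} [0.5846682  0.09751954 0.099     ]
lid_bar {'position': [162.5, 181.9], 'score': 0.84} [0.47839334 0.09852526 0.08      ]
t 2.25 pos [0.5836 0.1069 0.2312] F [-0.4 -0.2 -0.1] w 1.001 off [0.2 3.3 7. ] yaw of y 0.42 tiltdown -1.0
```

View pics/w2c.png

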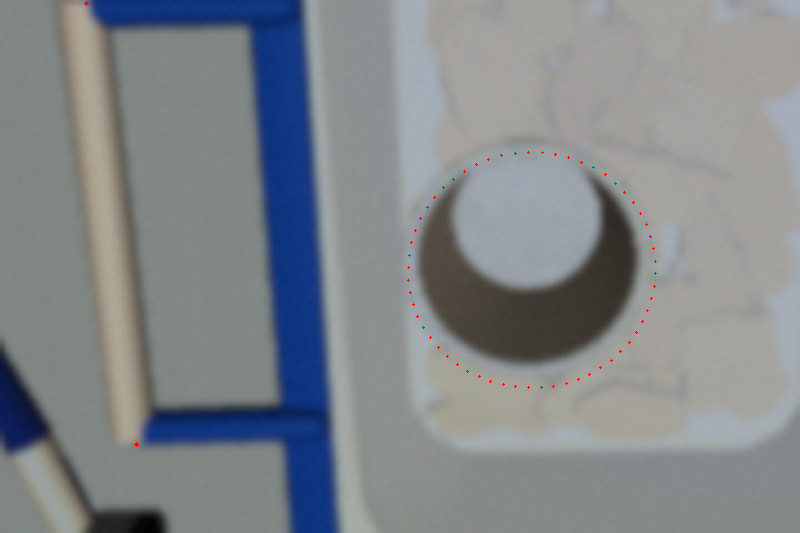

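{"api": "send_rows", "payload": {
  "grip": [0,0,0,0,0],
  "offset": [
    [0,0,0],
    [0,0,0],
    [0,0,0],
    [0,0,0],
    [0,0,0]
  ],
  "twist": [0,0,0,0,0]
}}

```text
clock: 2.67
position: [0.584, 0.1061, 0.2314]
ee_rot: [0.499, 0.501, -0.498, 0.501]
ft_force: [-0.9, 0.6, -0.2]
grip_width: 1.007
```

```bash
python3 -c "
from h import *
need((.587,.100,.231))
im,d,o=snap('wrist','w3.png')
need((.587,.100,.231))
K,W=cam('wrist',o)
im=im.copy()
Z=cv2.resize(im[130:250,140:320],(800,533),interpolation=cv2.INTER_CUBIC)
def dot(X,c=(0,0,255)):
  u,v=proj(X,K,W); cv2.circle(Z,(int((u-140+.5)*4.444),int((v-130+.5)*4.444)),1,c,-1)
for a in np.linspace(0,6.283,60): dot((.587+.0275*np.cos(a),.1+.0275*np.sin(a),.119))
for X in [(.481,.0395,.08),(.481,.1555,.08)]: dot(X)
cv2.imwrite('pics/w3c.png',Z)
"
```

```text
t 2.67 pos [0.584  0.1061 0.2314] F [-0.9  0.6 -0.2] w 1.007 off [0.4 3.  6.1] yaw of y 0.34 tiltdown -1.0
t 2.72 pos [0.584  0.106  0.2314] F [ 0.1  0.2 -0.3] w 1.002 off [0.4 3.  6. ] yaw of y 0.33 tiltdown -1.0
```

View pics/w3c.png

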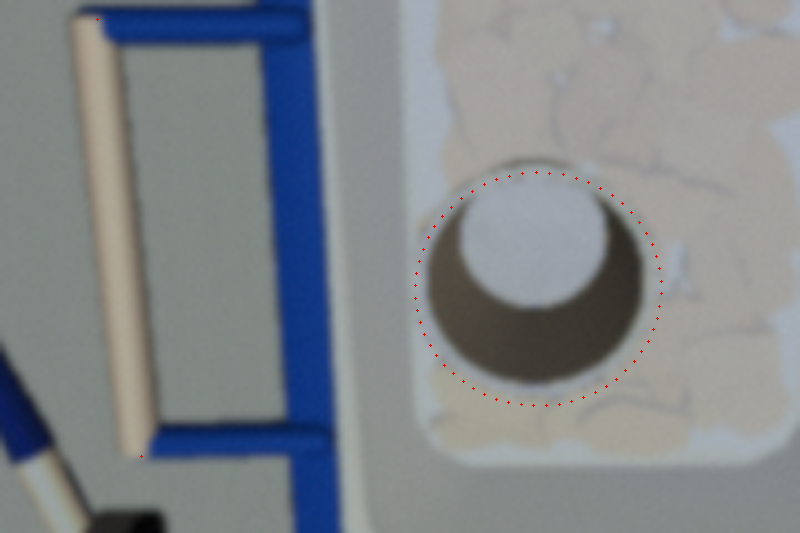

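{"api": "send_rows", "payload": {
  "grip": [0,0,0,0,0],
  "offset": [
    [0,2.5,4],
    [0,2.5,4],
    [40,2.5,4],
    [80,2.5,4],
    [115,2.5,4]
  ],
  "twist": [0.3,0.3,0.3,0.3,0.3]
}}

```text
clock: 3.13
position: [0.5864, 0.1015, 0.1147]
ee_rot: [0.5, 0.5, -0.5, 0.5]
ft_force: [1.1, 0.4, -0.5]
grip_width: 0.997
```

{"api": "send_rows", "payload": {
  "grip": [0,0,0,0,0],
  "offset": [
    [15,0,0],
    [25,0,0],
    [33,0,0],
    [33,0,0],
    [33,0,0]
  ],
  "twist": [0,0,0,0,0]
}}

```text
clock: 3.55
position: [0.5872, 0.1018, 0.0842]
ee_rot: [0.5, 0.5, -0.5, 0.5]
ft_force: [-0.7, -0.1, -0.3]
grip_width: 1.001
```

```bash
python3 -c "
from h import *
need((.5865,.102,.083))
im,d,o=snap('wrist','w4.png')
"
```

```text
t 3.55 pos [0.5872 0.1018 0.0842] F [-0.7 -0.1 -0.3] w 1.001 off [ 1.2 -0.7 -0.2] yaw of y -0.01 tiltdown -1.0
```

View pics/w4.png

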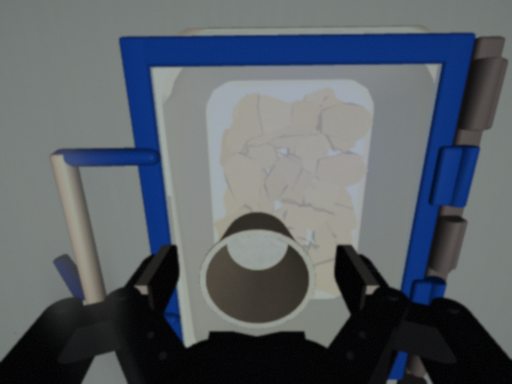

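The white cup sits centred between the open fingers at (257,280), so I close on it gently.

{"api": "send_rows", "payload": {
  "grip": [100,160,200,200,200],
  "offset": [
    [0,0,0],
    [0,0,0],
    [0,0,0],
    [0,0,0],
    [0,0,0]
  ],
  "twist": [0,0,0,0,0],
  "newtons": 25
}}

```text
clock: 4.02
position: [0.587, 0.102, 0.0841]
ee_rot: [0.5, 0.5, -0.5, 0.5]
ft_force: [-0.5, 0.4, 4.7]
grip_width: 0.616
```

{"api": "send_rows", "payload": {
  "grip": [200,200,200,200,200],
  "offset": [
    [0,0,0],
    [0,0,0],
    [0,0,0],
    [-5,0,0],
    [-15,0,0]
  ],
  "twist": [0,0,0,0,0]
}}

```text
clock: 4.43
position: [0.5857, 0.1017, 0.0976]
ee_rot: [-0.499, -0.5, 0.501, -0.5]
ft_force: [-1.0, -0.2, -0.6]
grip_width: 0.616
```

```bash
python3 -c "
from h import *
need((.461,-.2105,.16))
im,d,o=snap('wrist','w5.png')
"
```

```text
t 4.43 pos [0.5857 0.1017 0.0976] F [-1.  -0.2 -0.6] w 0.616 off [ -61.9 -124.8  312.2] yaw of y 0.01 tiltdown -1.0
```

View pics/w5.png

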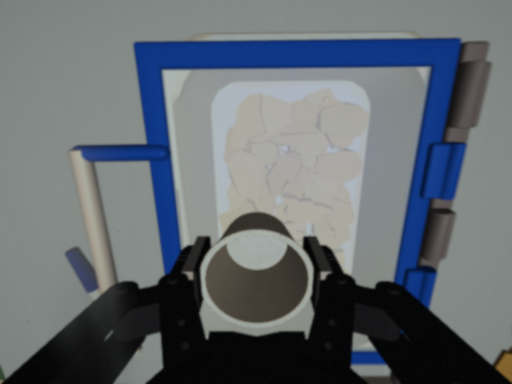

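The cup is held just below its rim with an opening of 52 mm, and it is off the lid. I lift it and carry it smoothly.

{"api": "send_rows", "payload": {
  "grip": [200,200,200,200,200],
  "offset": [
    [-10,0,0],
    [-28,0,0],
    [-48,0,0],
    [-68,0,0],
    [-85,0,0]
  ],
  "twist": [0,0,0,0,0]
}}

```text
clock: 4.9
position: [0.5867, 0.1017, 0.1854]
ee_rot: [0.5, 0.5, -0.5, 0.5]
ft_force: [1.4, -0.1, -0.8]
grip_width: 0.618
```

{"api": "send_rows", "payload": {
  "grip": [200,200,200,200,200],
  "offset": [
    [-2,-4,5],
    [-2,-12,25],
    [-2,-20,45],
    [-2,-28,67],
    [-2,-36,90]
  ],
  "twist": [0,0,0,0,0]
}}

```text
clock: 5.32
position: [0.5496, 0.0109, 0.185]
ee_rot: [0.5, 0.5, -0.5, 0.5]
ft_force: [-0.5, -0.8, -0.0]
grip_width: 0.619
```

{"api": "send_rows", "payload": {
  "grip": [200,200,200,200,200],
  "offset": [
    [0,-10,23],
    [0,-20,47],
    [0,-30,72],
    [0,-40,96],
    [0,-50,120]
  ],
  "twist": [0,0,0,0,0]
}}

```text
clock: 5.73
position: [0.4993, -0.1096, 0.185]
ee_rot: [0.5, 0.5, -0.5, 0.5]
ft_force: [0.7, -0.6, -0.8]
grip_width: 0.618
```

```bash
python3 -c "
from h import *
need((.461,-.2105,.16))
"
```

```text
t 5.73 pos [ 0.4993 -0.1096  0.185 ] F [ 0.7 -0.6 -0.8] w 0.618 off [ 25.  -38.3 101. ] yaw of y -0.01 tiltdown -1.0
```

{"api": "send_rows", "payload": {
  "grip": [200,200,200,200,200],
  "offset": [
    [0,-9,25],
    [5,-18,50],
    [15,-27,75],
    [20,-35,93],
    [25,-38,101]
  ],
  "twist": [0,0,0,0,0]
}}

```text
clock: 6.15
position: [0.4604, -0.2121, 0.1597]
ee_rot: [-0.501, -0.499, 0.501, -0.499]
ft_force: [-0.1, 0.4, -0.8]
grip_width: 0.617
```

{"api": "send_rows", "payload": {
  "grip": [200,200,200,200,200],
  "offset": [
    [10,0,0],
    [25,0,0],
    [40,0,0],
    [55,0,0],
    [65,0,0]
  ],
  "twist": [0,0,0,0,0]
}}

```text
clock: 6.57
position: [0.4625, -0.2073, 0.0933]
ee_rot: [0.499, 0.501, -0.5, 0.5]
ft_force: [-0.2, -0.1, -1.0]
grip_width: 0.615
```

{"api": "send_rows", "payload": {
  "grip": [200,200,200,200,200],
  "offset": [
    [10,0,0],
    [20,0,0],
    [25,0,0],
    [25,0,0],
    [25,0,0]
  ],
  "twist": [0,0,0,0,0]
}}

```text
clock: 6.98
position: [0.4627, -0.2092, 0.0704]
ee_rot: [-0.5, -0.5, 0.5, -0.5]
ft_force: [-0.1, 0.5, -0.1]
grip_width: 0.617
```

```bash
python3 -c "
from h import *
need((.461,-.2105,.042))
im,d,o=snap('scene','s2.png')
cv2.imwrite('pics/s2c.png',cv2.resize(im[150:290,210:370],(800,700))[:600])
im,d,o=snap('wrist','w6.png')
"
```

```text
t 6.98 pos [ 0.4627 -0.2092  0.0704] F [-0.1  0.5 -0.1] w 0.617 off [28.4 -1.7  1.3] yaw of y -0.0 tiltdown -1.0
```

View pics/s2c.png

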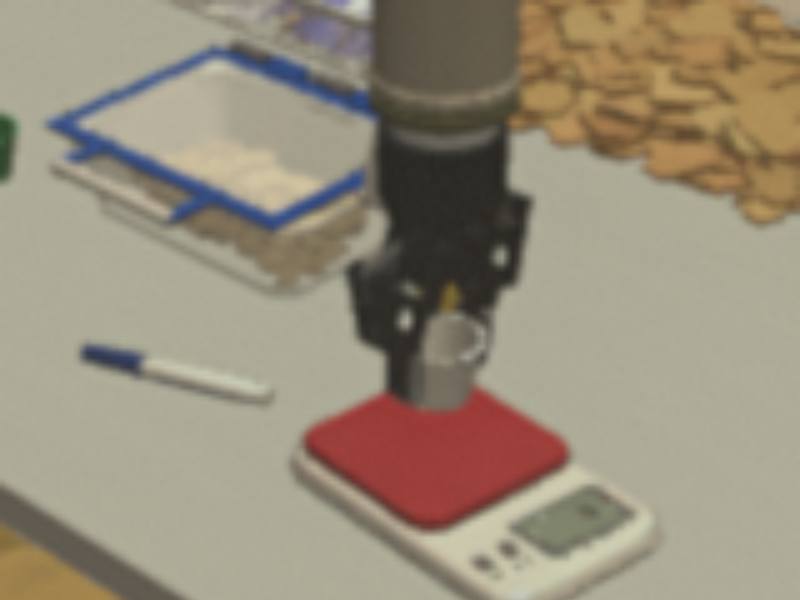

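View pics/w6.png

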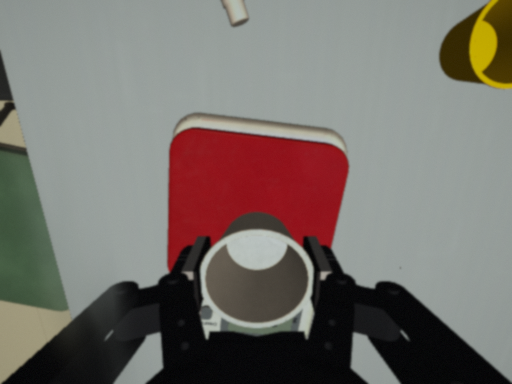

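The cup is upright and centred over the red plate, with about 28 mm to go.

{"api": "send_rows", "payload": {
  "grip": [200,200,200,200,200],
  "offset": [
    [8,-1.5,1],
    [16,-1.5,1],
    [22,-1.5,1],
    [25,-1.5,1],
    [25,-1.5,1]
  ],
  "twist": [0,0,0,0,0]
}}

```text
clock: 7.5
position: [0.4604, -0.21, 0.0442]
ee_rot: [0.5, 0.5, -0.5, 0.5]
ft_force: [-0.0, 0.6, -0.8]
grip_width: 0.618
```

{"api": "send_rows", "payload": {
  "grip": [200,200,200,200,200],
  "offset": [
    [1,0,0],
    [2,0,0],
    [2,0,0],
    [2,0,0],
    [2,0,0]
  ],
  "twist": [0,0,0,0,0]
}}

```text
clock: 7.92
position: [0.4612, -0.2102, 0.0434]
ee_rot: [0.5, 0.5, -0.5, 0.5]
ft_force: [0.0, 0.6, 0.4]
grip_width: 0.616
```

```bash
python3 -c "
from h import *
need((.461,-.2105,.042))
im,d,o=snap('scene','s3.png')
cv2.imwrite('pics/s3c.png',cv2.resize(im[200:270,260:340],(800,700))[:600])
"
```

```text
t 7.92 pos [ 0.4612 -0.2102  0.0434] F [0.  0.6 0.4] w 0.616 off [ 1.4 -0.2  0.3] yaw of y 0.0 tiltdown -1.0
```

View pics/s3c.png

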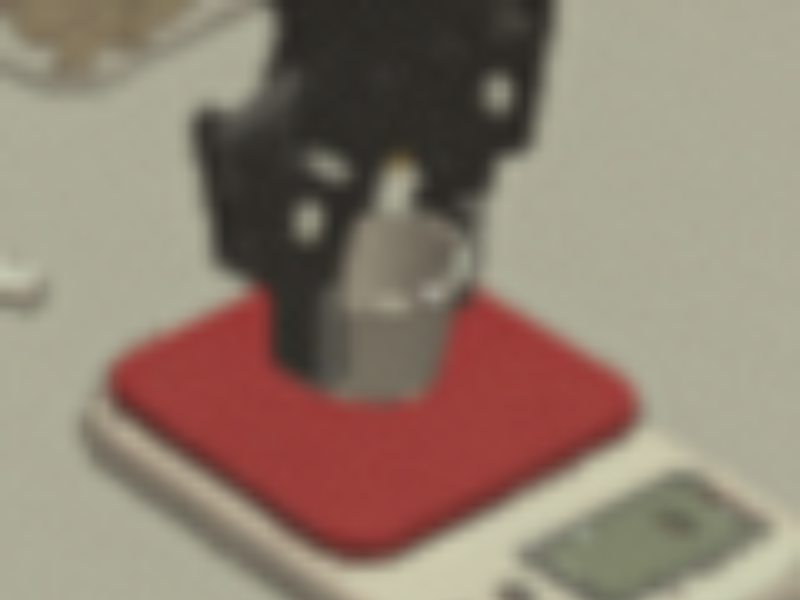

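{"api": "send_rows", "payload": {
  "grip": [200,200,200,200,200],
  "offset": [
    [1,0,0],
    [1,0,0],
    [2,0,0],
    [2,0,0],
    [2,0,0]
  ],
  "twist": [0,0,0,0,0]
}}

```text
clock: 8.38
position: [0.4611, -0.2102, 0.0412]
ee_rot: [0.5, 0.5, -0.5, 0.5]
ft_force: [-0.2, 0.2, -0.7]
grip_width: 0.613
```

{"api": "send_rows", "payload": {
  "grip": [200,200,200,200,200],
  "offset": [
    [1,0,0],
    [1,0,0],
    [1,0,0],
    [1,0,0],
    [1,0,0]
  ],
  "twist": [0,0,0,0,0]
}}

```text
clock: 8.8
position: [0.4611, -0.2102, 0.0403]
ee_rot: [0.5, 0.5, -0.5, 0.5]
ft_force: [0.3, 0.4, -0.8]
grip_width: 0.618
```

{"api": "send_rows", "payload": {
  "grip": [200,200,200,200,200],
  "offset": [
    [1,0,0],
    [1,0,0],
    [1,0,0],
    [1,0,0],
    [1,0,0]
  ],
  "twist": [0,0,0,0,0]
}}

```text
clock: 9.22
position: [0.4612, -0.2103, 0.0393]
ee_rot: [0.5, 0.5, -0.5, 0.5]
ft_force: [-0.1, -0.2, 1.1]
grip_width: 0.612
```

```bash
python3 -c "
from h import *
need((.461,-.2105,.042))
im,d,o=snap('scene','s4.png')
K,W=cam('scene')
Z=cv2.resize(im[200:270,260:340],(800,700),interpolation=cv2.INTER_CUBIC)
for h in(.037,):
  for a in np.linspace(0,6.28,30):
    u,v=proj((.461+.02*np.cos(a),-.2102+.02*np.sin(a),h),K,W); cv2.circle(Z,(int((u-260+.5)*10),int((v-200+.5)*10)),2,(0,255,255),-1)
cv2.imwrite('pics/s4c.png',Z[:600])
"
```

```text
t 9.22 pos [ 0.4612 -0.2103  0.0393] F [-0.1 -0.2  1.1] w 0.612 off [-2.7 -0.2  0.2] yaw of y -0.0 tiltdown -1.0
```

View pics/s4c.png

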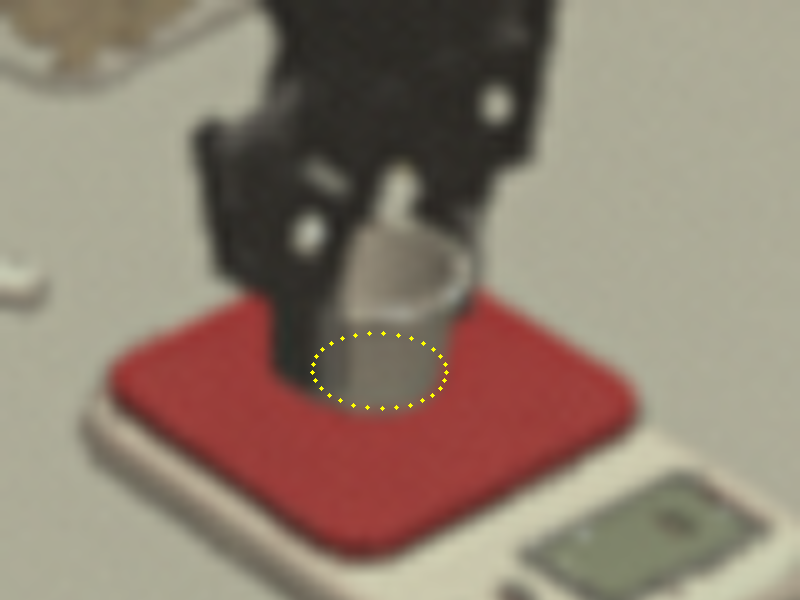

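The foot sits at the plate's level. I go one more millimetre for firm contact and then open.

{"api": "send_rows", "payload": {
  "grip": [200,200,200,200,200],
  "offset": [
    [0.8,0,0],
    [0.8,0,0],
    [0.8,0,0],
    [0.8,0,0],
    [0.8,0,0]
  ],
  "twist": [0,0,0,0,0]
}}

```text
clock: 9.68
position: [0.4613, -0.2103, 0.0392]
ee_rot: [0.5, 0.5, -0.5, 0.5]
ft_force: [-3.6, 2.4, 12.2]
grip_width: 0.622
```

{"api": "send_rows", "payload": {
  "grip": [200,200,90,80,60],
  "offset": [
    [-0.8,0,0],
    [-0.8,0,0],
    [-0.8,0,0],
    [-0.8,0,0],
    [-0.8,0,0]
  ],
  "twist": [0,0,0,0,0]
}}

```text
clock: 10.1
position: [0.4609, -0.2102, 0.0391]
ee_rot: [0.5, 0.5, -0.5, 0.5]
ft_force: [-0.6, 0.7, 0.1]
grip_width: 0.762
```

{"api": "send_rows", "payload": {
  "grip": [40,0,0,0,0],
  "offset": [
    [0,0,0],
    [0,0,0],
    [0,0,0],
    [0,0,0],
    [0,0,0]
  ],
  "twist": [0,0,0,0,0]
}}

```text
clock: 10.52
position: [0.4611, -0.2102, 0.0393]
ee_rot: [0.5, 0.5, -0.5, 0.5]
ft_force: [-0.6, 0.6, -0.6]
grip_width: 1.0
```

```bash
python3 -c "
from h import *
need((.461,-.2105,.042))
im,d,o=snap('wrist','w7.png')
"
```

```text
t 10.52 pos [ 0.4611 -0.2102  0.0393] F [-0.6  0.6 -0.6] w 1.0 off [-2.7 -0.1  0.3] yaw of y 0.0 tiltdown -1.0
```

View pics/w7.png

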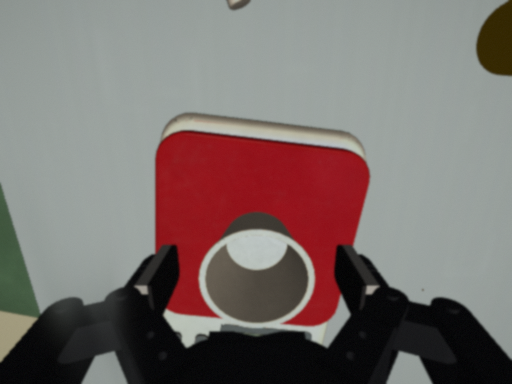

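The fingers are open and the cup stands upright, clear of both of them. I rise straight up and then move over the bar.

{"api": "send_rows", "payload": {
  "grip": [0,0,0,0,0],
  "offset": [
    [-15,0,0],
    [-45,0,0],
    [-80,0,0],
    [-115,0,0],
    [-140,0,0]
  ],
  "twist": [0,0,0,0,0]
}}

```text
clock: 10.98
position: [0.4615, -0.2107, 0.1822]
ee_rot: [0.501, 0.499, -0.5, 0.501]
ft_force: [1.8, 1.0, 1.2]
grip_width: 0.994
```

{"api": "send_rows", "payload": {
  "grip": [0,0,0,0,0],
  "offset": [
    [-5,2,-20],
    [-5,4,-55],
    [-5,6,-90],
    [-5,8,-125],
    [-5,10,-160]
  ],
  "twist": [0,0,0,0,0]
}}

```text
clock: 11.4
position: [0.4709, -0.0487, 0.1845]
ee_rot: [0.5, 0.5, -0.5, 0.5]
ft_force: [1.2, -0.3, -0.4]
grip_width: 0.999
```

{"api": "send_rows", "payload": {
  "grip": [0,0,0,0,0],
  "offset": [
    [0,2,-35],
    [0,4,-70],
    [0,6,-105],
    [0,8,-135],
    [0,9,-148]
  ],
  "twist": [0,0,0,0,0]
}}

```text
clock: 11.82
position: [0.4796, 0.1023, 0.1842]
ee_rot: [0.499, 0.501, -0.499, 0.501]
ft_force: [-0.1, -0.0, -0.5]
grip_width: 0.993
```

{"api": "send_rows", "payload": {
  "grip": [0,0,0,0,0],
  "offset": [
    [10,0,0],
    [20,0,0],
    [20,0,0],
    [20,0,0],
    [20,0,0]
  ],
  "twist": [0,0,0,0,0]
}}

```text
clock: 12.23
position: [0.4802, 0.0964, 0.1643]
ee_rot: [-0.5, -0.499, 0.501, -0.499]
ft_force: [0.2, 1.0, -0.2]
grip_width: 1.001
```

```bash
python3 -c "
from h import *
need((.480,.0975,.061))
im,d,o=snap('wrist','w8.png')
K,W=cam('wrist',o)
im=im.copy()
for X in [(.48,.0395,.08),(.48,.1555,.08),(.48,.0975,.08)]:
  u,v=proj(X,K,W); print(u,v);cv2.circle(im,(int(u+.5),int(v+.5)),2,(0,0,255),-1)
cv2.imwrite('pics/w8c.png',im)
im,d,o=snap('top','t2.png'); cv2.imwrite('pics/t2c.png',cv2.resize(im[120:310,90:410],(800,475)))
im,d,o=snap('scene','s5.png'); cv2.imwrite('pics/s5c.png',cv2.resize(im[120:300,130:370],(800,600)))
"
```

```text
t 12.23 pos [0.4802 0.0964 0.1643] F [ 0.2  1.  -0.2] w 1.001 off [ 1.033e+02 -1.000e-01 -1.100e+00] yaw of y -0.12 tiltdown -1.0
257.61109211191155 255.16564964996707
257.58290347133317 130.9816841882869
257.59806063383223 197.75597715383378
```

View pics/w8c.png

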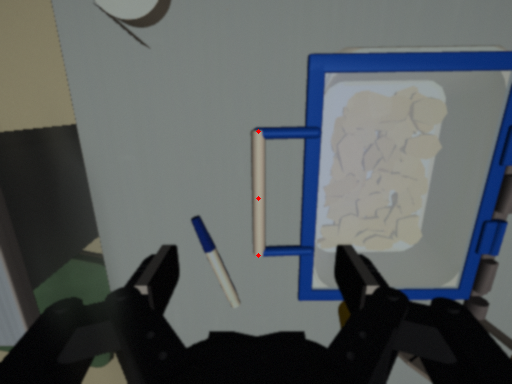

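View pics/t2c.png

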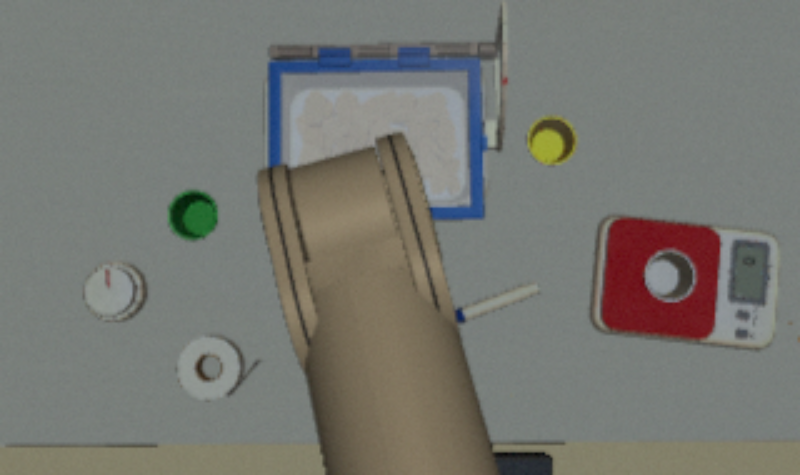

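View pics/s5c.png

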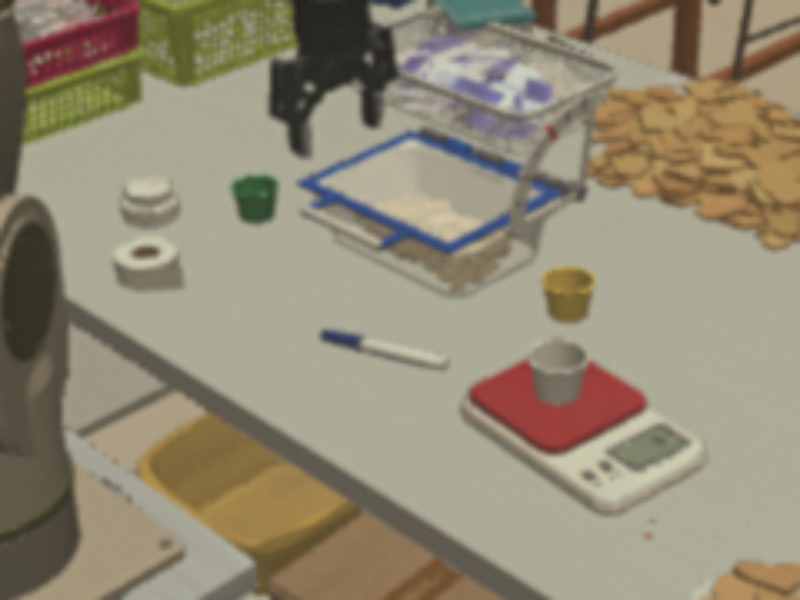

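The cup stands upright at the centre of the red plate at (668,276) in the zoomed top view. The bar is centred under the gripper at (258,198). Fully open, the far finger would hit the lid frame 40 mm from the bar, so I part-close first.

{"api": "send_rows", "payload": {
  "grip": [145,145,145,145,145],
  "offset": [
    [0,0,0],
    [10,0.5,0],
    [20,0.5,-1],
    [30,0.5,-1],
    [40,0.5,-1]
  ],
  "twist": [0,0,0,0,0]
}}

```text
clock: 12.8
position: [0.4802, 0.0987, 0.1228]
ee_rot: [-0.5, -0.5, 0.5, -0.5]
ft_force: [0.2, 1.1, -0.6]
grip_width: 0.432
```

```bash
python3 -c "
from h import *
need((.480,.0975,.061))
im,d,o=snap('wrist','w9.png')
"
```

```text
t 12.8 pos [0.4802 0.0987 0.1228] F [ 0.2  1.1 -0.6] w 0.432 off [61.8 -0.1  1.2] yaw of y 0.01 tiltdown -1.0
```

View pics/w9.png

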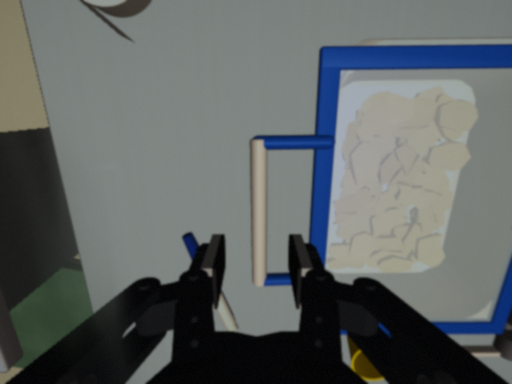

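The bar at column 258 is midway between the fingertips (220 and 297). I descend.

{"api": "send_rows", "payload": {
  "grip": [145,145,145,145,145],
  "offset": [
    [20,0,1],
    [40,0,1],
    [55,0,1],
    [62,0,1],
    [62,0,1]
  ],
  "twist": [0,0,0,0,0]
}}

```text
clock: 13.27
position: [0.4794, 0.0974, 0.0606]
ee_rot: [-0.499, -0.5, 0.501, -0.5]
ft_force: [-0.3, -0.4, -0.1]
grip_width: 0.432
```

{"api": "send_rows", "payload": {
  "grip": [145,255,255,255,255],
  "offset": [
    [0,0,0],
    [0,0,0],
    [0,0,0],
    [0,0,0],
    [0,0,0]
  ],
  "twist": [0,0,0,0,0],
  "newtons": 40
}}

```text
clock: 13.68
position: [0.4818, 0.098, 0.0633]
ee_rot: [0.501, 0.5, -0.499, 0.5]
ft_force: [3.0, -0.0, 0.6]
grip_width: 0.126
```

```bash
python3 -c "
from h import *
need((.480,.0975,.061))
im,d,o=snap('wrist','w10.png')
"
```

```text
t 13.68 pos [0.4818 0.098  0.0633] F [ 3.  -0.   0.6] w 0.126 off [ 2.3 -1.8  0.5] yaw of y 0.0 tiltdown -1.0
```

View pics/w10.png

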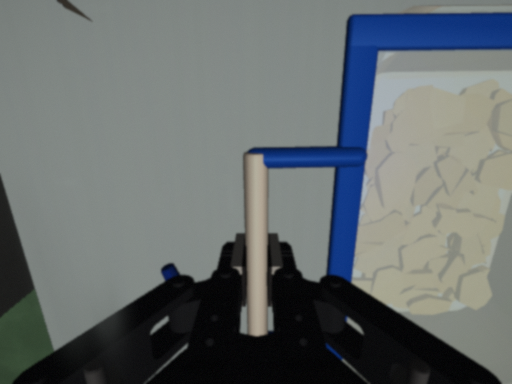

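I have the bar (opening 10.7 mm). I swing it along the 220 mm arc about the hinge.

{"api": "send_rows", "payload": {
  "grip": [255,255,255,255,255],
  "offset": [
    [-11,1,0],
    [-26,2,0],
    [-45,5,0],
    [-66,10.5,0],
    [-84.5,17.5,0]
  ],
  "twist": [0,0,0,0,0]
}}

```text
clock: 14.15
position: [0.4984, 0.0981, 0.148]
ee_rot: [0.5, 0.5, -0.5, 0.5]
ft_force: [10.0, 2.2, -8.1]
grip_width: 0.122
```

```bash
cat >> h.py <<'E'
def ang():
    o=monitor.get_obs(); p=o['position']; g=p+np.array([0,0,.0175]); v=g-np.array([.7015,.0975,.08])
    print('r',np.hypot(v[0],v[2]).round(4),'ang',np.degrees(np.arctan2(v[2],-v[0])).round(2))
E
python3 -c "
from h import *
need((.480,.0975,.061));ang()
"
```

```text
t 14.15 pos [0.4984 0.0981 0.148 ] F [10.   2.2 -8.1] w 0.122 off [ 87.  -18.4   0.6] yaw of y 0.02 tiltdown -1.0
r 0.2204 ang 22.84
```

{"api": "send_rows", "payload": {
  "grip": [255,255,255,255,255],
  "offset": [
    [-18,10,0],
    [-38,23,0],
    [-57,38,0],
    [-74,54,0],
    [-88,70,0]
  ],
  "twist": [0,0,0,0,0]
}}

```text
clock: 14.57
position: [0.5641, 0.0987, 0.2372]
ee_rot: [0.498, 0.503, -0.502, 0.497]
ft_force: [-25.7, -0.8, 26.6]
grip_width: 0.123
```

```bash
python3 -c "
from h import *
need((.480,.0975,.061));ang()
im,d,o=snap('scene','s6.png'); cv2.imwrite('pics/s6c.png',cv2.resize(im[100:220,200:330],(650,600)))
im,d,o=snap('wrist','w11.png')
need((.480,.0975,.061));ang()
"
```

```text
t 14.57 pos [0.5641 0.0987 0.2372] F [-25.7  -0.8  26.6] w 0.123 off [177.  -82.4   1.4] yaw of y 0.09 tiltdown -1.0
r 0.2223 ang 51.82
t 14.67 pos [0.5673 0.0988 0.2391] F [-28.1  -0.5  33.8] w 0.115 off [178.3 -86.8   1.7] yaw of y 0.06 tiltdown -1.0
r 0.2218 ang 52.76
```

View pics/s6c.png

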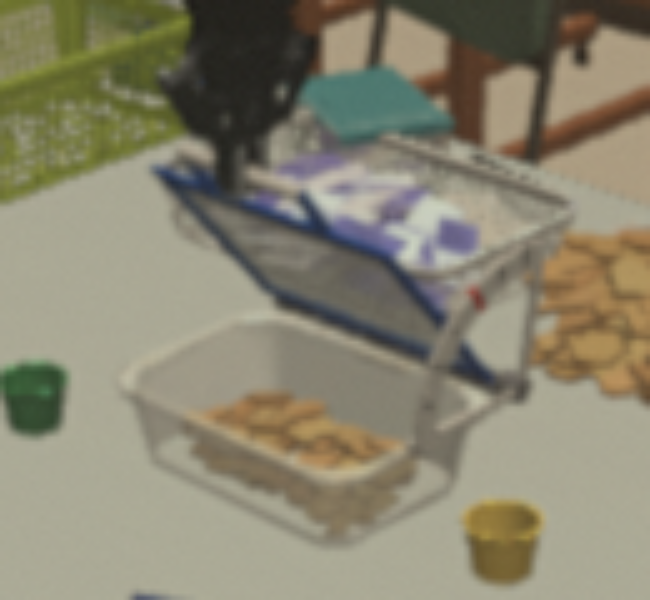

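View pics/w11.png

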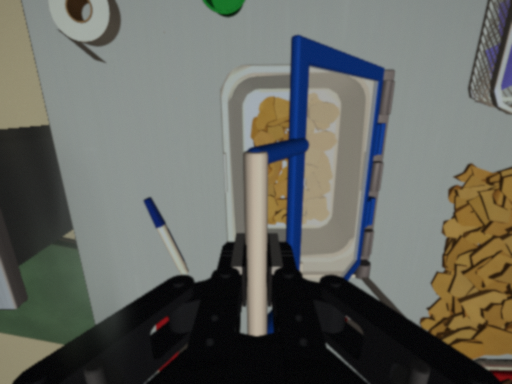

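The radial force has grown to about 44 N because the command is slightly inside the arc. I relieve it upward before going on.

{"api": "send_rows", "payload": {
  "grip": [255,255,255,255,255],
  "offset": [
    [-3,-1,0],
    [-5,-2,0],
    [-5,-2,0],
    [-5,-2,0],
    [-5,-2,0]
  ],
  "twist": [0,0,0,0,0]
}}

```text
clock: 15.08
position: [0.5657, 0.0987, 0.2386]
ee_rot: [0.5, 0.501, -0.5, 0.5]
ft_force: [4.7, 3.8, -7.8]
grip_width: 0.12
```

```bash
python3 -c "
from h import *
need((.5915,.0975,.253));ang()
"
```

```text
t 15.08 pos [0.5657 0.0987 0.2386] F [ 4.7  3.8 -7.8] w 0.12 off [-14.4  25.8   1.2] yaw of y 0.06 tiltdown -1.0
r 0.2224 ang 52.37
```

{"api": "send_rows", "payload": {
  "grip": [255,255,255,255,255],
  "offset": [
    [-2,3,0],
    [-4,6,0],
    [-6,9,0],
    [-8,12,0],
    [-8,12,0]
  ],
  "twist": [0,0,0,0,0]
}}

```text
clock: 15.5
position: [0.5781, 0.0987, 0.2476]
ee_rot: [0.5, 0.501, -0.5, 0.5]
ft_force: [-0.7, 5.7, -6.1]
grip_width: 0.12
```

```bash
python3 -c "
from h import *
need((.5915,.0975,.253));ang()
"
```

```text
t 15.5 pos [0.5781 0.0987 0.2476] F [-0.7  5.7 -6.1] w 0.12 off [-5.4 13.4  1.3] yaw of y 0.06 tiltdown -1.0
r 0.2225 ang 56.31
```

{"api": "send_rows", "payload": {
  "grip": [255,255,255,255,255],
  "offset": [
    [-2,3,0],
    [-4,6,-0.3],
    [-6,9,-0.5],
    [-6.8,11,-0.5],
    [-6.8,11,-0.5]
  ],
  "twist": [0,0,0,0,0]
}}

```text
clock: 15.92
position: [0.5892, 0.0988, 0.255]
ee_rot: [0.5, 0.5, -0.5, 0.5]
ft_force: [-2.9, 4.9, -2.9]
grip_width: 0.12
```

```bash
python3 -c "
from h import *
need((.5915,.0975,.253));ang()
im,d,o=snap('scene','s7.png'); cv2.imwrite('pics/s7c.png',cv2.resize(im[110:210,215:325],(660,600),interpolation=cv2.INTER_CUBIC))
im,d,o=snap('wrist','w12.png')
im,d,o=snap('top','t3.png'); cv2.imwrite('pics/t3c.png',cv2.resize(im[120:310,90:410],(800,475)))
need((.5915,.0975,.253))
"
```

```text
t 15.92 pos [0.5892 0.0988 0.255 ] F [-2.9  4.9 -2.9] w 0.12 off [2.  2.3 1.3] yaw of y 0.03 tiltdown -1.0
r 0.2229 ang 59.74
t 16.07 pos [0.5889 0.0988 0.2549] F [-1.6  6.3 -3.9] w 0.117 off [1.9 2.6 1.3] yaw of y 0.03 tiltdown -1.0
```

View pics/s7c.png

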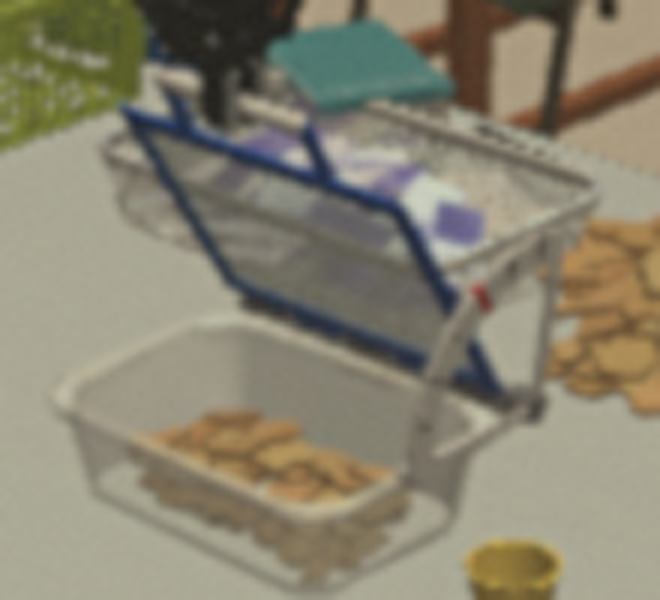

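View pics/w12.png

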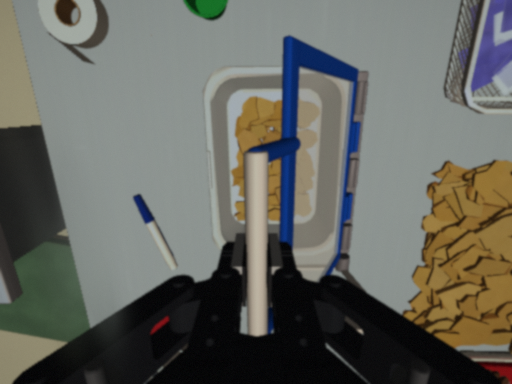

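View pics/t3c.png

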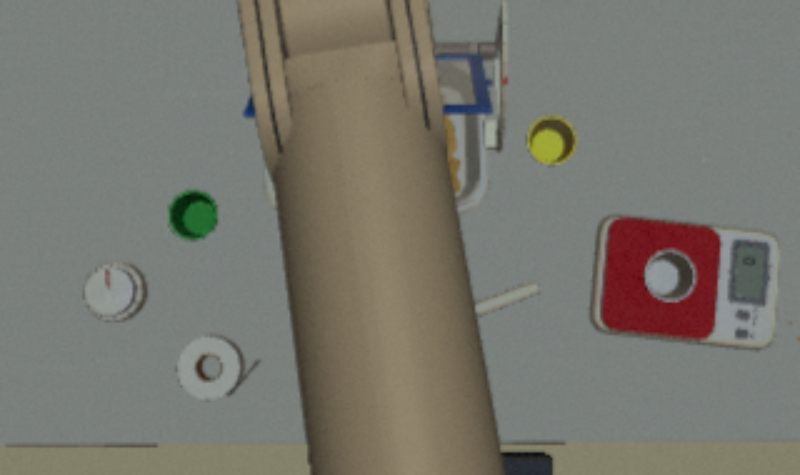

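```bash
python3 -c "
from h import *
from scipy.optimize import least_squares
P=np.array([(.4818,.0633),(.4984,.148),(.5657,.2386),(.5781,.2476),(.5892,.2550)])
f=lambda c: np.hypot(P[:,0]-c[0],P[:,1]-c[1])-.22
s=least_squares(f,[.7,.063]); c=s.x; print(c,f(c)); print(np.degrees(np.arctan2(P[:,1]-c[1],c[0]-P[:,0])))
for n,fn in (('scene','s7'),('wrist','w12')):
  z=np.load('pics/%s.npz'%fn); im,d=z['im'],z['d']; o={'position':z['p'],'ee_rot':z['q']}
  K,W=cam(n,o); C=cloud(d,K,W); hsv=cv2.cvtColor(im,cv2.COLOR_BGR2HSV)
  m=(hsv[...,0]>105)&(hsv[...,0]<125)&(hsv[...,1]>130)&(d>0)&(C[...,2]>.095)&(C[...,2]<.3)&(C[...,0]>.55)&(C[...,0]<.72)&(C[...,1]>-.04)&(C[...,1]<.23)
  X=C[m]
  for it in range(6):
    A=np.c_[X[:,2],np.ones(len(X))]; k,b=np.linalg.lstsq(A,X[:,0],rcond=None)[0]; r=X[:,0]-A@[k,b]; g=abs(r)<max(.004,2*np.median(abs(r))); X=X[g]
  print(n,m.sum(),len(X),'angle',np.degrees(np.arctan2(1,-k)),'x at z=.08',k*.08+b,'rms',r.std(), X[:,2].min(),X[:,2].max())
"
```

```text
[0.70207143 0.06592203] [ 2.87034945e-04 -4.12102548e-04  3.37445644e-05 -5.50050994e-05
  2.05447308e-04]
[-0.68199521 21.94904405 51.70028917 55.69158139 59.16461246]
scene 11 11 angle 92.5982598823313 x at z=.08 0.5979326729384593 rms 0.00148266474391614 0.23044554662892136 0.2342036374208415
wrist 4787 3961 angle 59.05284680596323 x at z=.08 0.6993599312325676 rms 0.0012400584012848658 0.0950078258058672 0.2735086665633143
```

{"api": "send_rows", "payload": {
  "grip": [255,255,255,255,255],
  "offset": [
    [-0.6,1,-0.3],
    [-1.2,2.1,-0.5],
    [-1.2,2.1,-0.5],
    [-1.2,2.1,-0.5],
    [-1.2,2.1,-0.5]
  ],
  "twist": [0,0,0,0,0]
}}

```text
clock: 16.48
position: [0.5911, 0.0989, 0.2561]
ee_rot: [0.5, 0.5, -0.5, 0.5]
ft_force: [-3.3, 4.5, -1.3]
grip_width: 0.123
```

{"api": "send_rows", "payload": {
  "grip": [255,255,255,255,255],
  "offset": [
    [0,0,0],
    [0,0,0],
    [0,0,0],
    [0,0,0],
    [0,0,0]
  ],
  "twist": [0,0,0,0,0]
}}

```text
clock: 16.9
position: [0.5911, 0.0989, 0.2561]
ee_rot: [0.5, 0.5, -0.5, 0.5]
ft_force: [-3.9, 3.9, -1.2]
grip_width: 0.123
```

```bash
python3 -c "
from h import *
need((.5915,.0975,.253));ang()
c=[.70207,.06592]; p=monitor.get_obs()['position']; print('fit ang',np.degrees(np.arctan2(p[2]-c[1],c[0]-p[0])))
im,d,o=snap('wrist','w13.png')
K,W=cam('wrist',o); C=cloud(d,K,W); hsv=cv2.cvtColor(im,cv2.COLOR_BGR2HSV)
blue=(hsv[...,0]>105)&(hsv[...,0]<125)&(hsv[...,1]>130)&(d>0)
for lo in (.095,.12):
  m=blue&(C[...,2]>lo)&(C[...,2]<.3)&(C[...,0]>.55)&(C[...,0]<.72)&(C[...,1]>-.04)&(C[...,1]<.23)
  X=C[m]
  for it in range(6):
    A=np.c_[X[:,2],np.ones(len(X))]; k,b=np.linalg.lstsq(A,X[:,0],rcond=None)[0]; r=X[:,0]-A@[k,b]; g=abs(r)<max(.003,2*np.median(abs(r))); X=X[g]
  print(len(X),'angle',np.degrees(np.arctan2(1,-k)),'x0',k*.08+b)
im,d,o=snap('scene','s8.png'); K,W=cam('scene')
Z=cv2.resize(im[110:210,215:325],(660,600),interpolation=cv2.INTER_CUBIC)
# 60deg lid's end-edge lines at y=-.0215 (side edge) from hinge out to 0.18, and bar ends
for t,col in ((58,(0,255,0)),(60,(0,0,255)),(62,(255,0,255))):
  a=np.radians(t)
  for y in (.0395,.1555):
    u,v=proj((.7015-.22*np.cos(a),y,.08+.22*np.sin(a)),K,W); cv2.circle(Z,(int((u-215+.5)*6),int((v-110+.5)*6)),2,col,-1)
  for rr in (.09,.11): 
    u,v=proj((.7015-rr*np.cos(a),.0975-.131,.08+rr*np.sin(a)),K,W); cv2.circle(Z,(int((u-215+.5)*6),int((v-110+.5)*6)),2,col,-1)
cv2.imwrite('pics/s8c.png',Z)
"
```

```text
t 16.9 pos [0.5911 0.0989 0.2561] F [-3.9  3.9 -1.2] w 0.123 off [3.1 0.4 1.4] yaw of y 0.01 tiltdown -1.0
r 0.2229 ang 60.3
fit ang 59.72612861190475
3599 angle 59.69347966955249 x0 0.6993696217545373
3099 angle 59.91235315500029 x0 0.698644676869593
```

View pics/s8c.png

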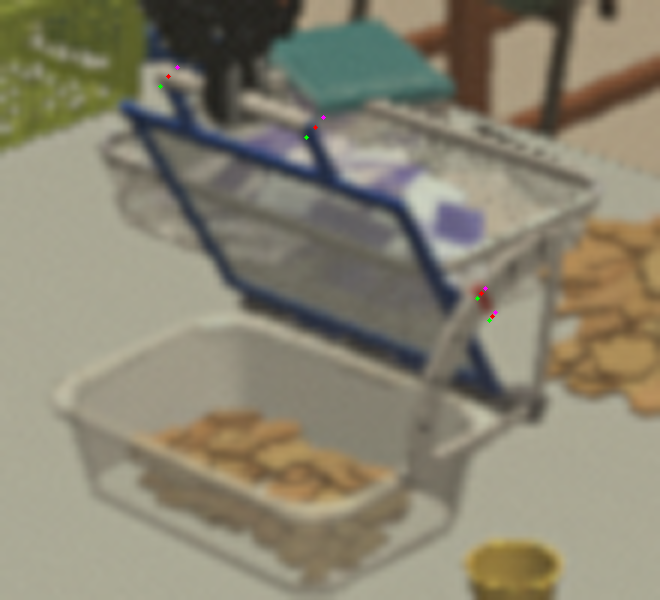

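All the estimates agree (59.7 to 60.3 degrees). The 60-degree dots fall on the red mark and on the bar ends, the arm is at rest and the forces are small. I hand in.

```bash
python3 -c "
from h import *
o=monitor.get_obs(); print(o['clock'],abs(o['joint_velocities']).max(),o['grip_width'])
print(manip.hand_in())"
```

```text
17.0 0.0021645107155211295 0.11937479243991637
the job is handed in; nothing more can be done
None
```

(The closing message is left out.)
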